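Try the hinged hand mould, free its catch if it is caught, and hold it open

TASK

Try the hinged hand mould: take its handle bar and pull up gently to learn whether the hidden catch still holds the upper half. If it is caught, take the release pin (the one with the knurled grip) from the pin stand, push it down the bore of the catch housing until its collar sits on the housing, and leave it standing there. Then raise the upper half by its handle bar to about 50 degrees so that the setter can look into the cavity, and finish while still holding it there; leave the other pins and loose things alone.

Things in the scene. Friction and masses are not known exactly. Their poses are not given: they have to be found in the camera images.
- mould: aluminium hand mould, fixed to the bench: lower half 140 x 160 x 38 mm (x, y, z), upper half 21 mm thick hinged on it, 60 mm high when shut. Origin: centre of the lower half's underside, on the bench; z up, -x to the handle side, +x to the hinge, +y to the catch housing, a steel box on that side (x -58 to -12, y 81 to 119, z 0 to 64 mm) that a tongue of the upper half enters
- upper_half (a joint): hinge of the upper half, rad: 0 shut, grows as the handle side rises, stops at 1.2; falls shut when let go (about 0.75 kg, some 4 N at the bar). A stiff catch, out of sight in the housing, stays where it is put: in some starts it hooks the tongue (then 0.02 rad, 4 mm at the bar, of play and a hard stop; pull with 25 N at most), in others it is clear and the half rises freely
- handle_bar (a point): middle of the upper half's handle bar: steel, 12 mm thick, straight for 56 mm along the mould's y, 42 mm (to its axis) in front of the upper half's front face, 49 mm above the bench when shut. It swings in an arc of 191 mm radius about the hinge line; it is round, so fingers that straddle it from above can stay upright while it turns between them
- hinge_line (a point): point on the hinge axis, in the mould's middle plane (79 mm from the mould's origin along its x, 38.5 mm above the bench). The axis runs along the mould's y
- bore_mouth (a point): centre of the mouth of the release bore in the housing's top, 64 mm above the bench (mould x -25.5, y 104 mm): vertical, 10 mm wide, countersunk to 16 mm. The pin's tip meets the catch 41 to 48 mm below the mouth; pushing it the rest of the way to its collar, up to 8 mm against about 5 N, clears the catch, which then stays clear. The pin's own weight does not
- release_pin: release pin, upright: 8 mm shank 49.5 mm long with a chamfered tip, above it a 19 mm collar 4 mm thick, then a dark knurled round grip 16 mm thick and 36 mm long; 89.5 mm in all, 50 g. Origin: centre of the tip; z up along the pin. Stands 28 mm deep in one of the stand's three holes, tip 6 mm above the bench
- pin_grip (a point): on the release pin's axis, 73.5 mm above its tip: the middle of the knurled grip
- pin_stand: aluminium block 40 x 130 x 34 mm, fixed, with three vertical holes in a row along its y, 45 mm apart, the middle one at its centre; origin: centre of its underside
- ejector_pin_a: plain 8 mm ejector pin, 69 mm long with a 14 mm flat disc head, upright in the stand; origin at its tip; to be left alone
- ejector_pin_b: plain 8 mm ejector pin, 85 mm long with a 14 mm flat disc head, upright in the stand; origin at its tip; to be left alone
- hex_key: black L hex key, 52 x 132 x 12 mm, lying on the bench; to be left alone
- brass_drift: hexagonal brass drift, 18 x 150 x 16 mm, lying on the bench; to be left alone
- insert_c: grey slide insert, 30 x 70 x 20 mm, lying on the bench; to be left alone
- oil_stone: dark oil stone, 26 x 100 x 13 mm, lying on the bench; to be left alone

How it is judged:
By the outcome, as a careful person would: the job done as asked, in the order asked, and still so for the second after the job is handed in, while the arm keeps its last pose, push and grip.
It also fails if it takes over 72 s, if anything falls off the work surface, if the arm or the gripper's body presses on something with over 40 N, if the wrist force passes 120 N, or if a joint passes its speed limit or range.

ROBOT

A 6-joint arm with a two-finger parallel gripper is mounted at the origin on a cart in front of the work surface, level with it; the furniture and walls round the work are solid. World frame = base frame: x ahead of the robot, y to its left, z up, the work surface at z = 0. Lengths are in m, angles in rad, forces in N, time in s.
With the tool pointing down it reaches from about 0.275 to 0.75 m from the base axis. Payload 10.2 kg.
Tool frame: the origin (TCP) lies midway between the tips of the shut fingers; the grasp point (between the pads) lies 19 mm behind it (env.hold_point_z is the distance from the TCP to the grasp point, in m); z points along the fingers, y is the line along which they close (so a half turn about z gives the same grasp; the last joint's range is limited). The gripper opens to 85 mm and grips with 20 to 120 N. Pads are 22 mm wide; open, the fingers measure 114 mm over their backs; the gripper's body (76 mm by 85 mm) begins 54 mm behind the grasp point. The pads swing forward as they close: fully open they stand 13 mm farther back than shut.
Start: joints at [-1.556, 0.313, 1.498, -0, 1.331, -0.223], TCP at [0.124, -0.51, 0.231] pointing down, gripper open.
Joint ranges: [-2.94, 2.94], [-0.97, 2.17], [0.19, 2.56], [-1.23, 4.37], [0.02, 3.11], [-2.88, 2.88]. Speed limits (rad/s): [2.39, 2.39, 3.01, 3.14, 3.14, 3.14].

INTERFACE

Orientations are given as a unit quaternion [x, y, z, w].
In Python, from bench import env, kinematics, monitor, eyes, job gives the robot as it stands. The module is installed in compiled form; this text tells all that it offers. Calls block until the motion is done:
- env.reach(position, orientation): joint-space move of the TCP to a pose.
- env.movel(position, velocity=0.15, frame=None, guard=None): straight line of the TCP; frame=None keeps the orientation; velocity is the mean speed in m/s. With guard (N) it stops when the force on the tool has changed by that much, and returns True; else False.
- env.set_joints(angles): joint-space move.
- env.release() and env.close_gripper(effort=None): open the fingers fully, or close them until they stop; effort is the grip in N (None keeps the last).
- env.hold(seconds).
- kinematics.ik(position, orientation): joint angles nearest the present ones, or None.
- monitor.sense(): the state.
- eyes.grab_frame(name): name is "scene" or "top" or "wrist"; returns a dict with "frame" (420x560x3 uint8, red, green, blue), "mtx" (3x3 intrinsics, pixels), "k1" (the pictures are not rectified: a ray, as slopes to the right and down, at radius r is drawn at 1 + k1 r^2 times it, then the intrinsics apply), "view" (4x4, takes a point from world to camera coordinates). Camera axes: x right, y down, z forward; pixel columns grow to the right and rows downward; lengths in m; the calibration is good to about 2 mm. A picture is of the moment at which its call begins. There is no depth.
A pose or a line that the arm cannot do raises env.MotionError and nothing moves.
- job.hand_in(): hands the job in; it is judged then, once.
The state is a dict: "clock": time; "joints": joint angles; "qvel": joint speeds; "joint_efforts": joint torques, N m; "position": TCP position; "ee_rot": TCP orientation; "contact_force": force on the tool from outside, world axes, zero at the start; "ft_torque": the same for the moment, N m; "finger_gap": opening from 0.0 (shut) to 1.0 (fully open); "gripper_force": force on a finger pad.
Only numpy, scipy, OpenCV 4.12 (cv2) and the standard library are available. Lean on these libraries where they do the work, as an engineer would, in place of code of your own. Each camera call takes 0.05 s, during which the arm holds its last target. There are 200 camera calls.

## Working session

There is one attempt and no reset: what is moved stays moved. The work goes in short steps, each a Python script; the robot and the scene stay as the last script left them, time stands still between calls to the robot, and variables do not carry over. Pictures are saved under pics/ and viewed, at most 10 in all, crops included, and the job is handed in when it is done.

```bash
mkdir -p pics; cat > h.py <<'E'
import numpy as np, cv2, json
from bench import env, kinematics, monitor, eyes, job
def snap(name, fn):
    d=eyes.grab_frame(name); cv2.imwrite('pics/'+fn+'.png', d['frame'][:,:,::-1])
    np.savez('pics/'+fn+'.npz', **{k:np.array(d[k]) for k in ('mtx','k1','view','frame')}); return d
def load(fn): return np.load('pics/'+fn+'.npz')
def proj(d,P):
    P=np.atleast_2d(P); V=d['view']; c=P@V[:3,:3].T+V[:3,3]; s=c[:,:2]/c[:,2:]
    s=s*(1+float(d['k1'])*(s**2).sum(1,keepdims=True)); K=d['mtx']
    return s@K[:2,:2].T+K[:2,2]
def unproj(d,uv,z):
    """pixel -> world point on plane z"""
    K=d['mtx']; uv=np.atleast_2d(np.float64(uv)); sd=(uv-K[:2,2])@np.linalg.inv(K[:2,:2]).T; s=sd.copy()
    for _ in range(20): s=sd/(1+float(d['k1'])*(s**2).sum(1,keepdims=True))
    R=d['view'][:3,:3]; C=-R.T@d['view'][:3,3]; r=np.c_[s,np.ones(len(s))]@R
    return C+r*((z-C[2])/r[:,2])[:,None]
E
python3 - <<'E'
from h import *
for n in('top','scene'):
    d=snap(n,n+'0'); V=d['view']; print(n,-V[:3,:3].T@V[:3,3],V[2,:3],d['k1'],d['mtx'][0,0])
    cv2.imwrite(f'pics/{n}0b.png',cv2.resize(d['frame'][:,:,::-1],(800,600),interpolation=cv2.INTER_CUBIC))
s=monitor.sense(); print(s)
E
```

```text
top [0.45221714 0.10550524 0.99427992] [ 0.11294148 -0.00854044 -0.99356494] -0.023996844642020326 417.91031964664444
scene [ 0.09986764 -0.52091617  0.90547664] [ 0.38941051  0.54677544 -0.74121257] -0.11007087581841168 389.0661831817277
{'clock': 0.1, 'joints': array([-1.55639724e+00,  3.13365331e-01,  1.49837479e+00,  2.08230852e-06,
        1.33099155e+00, -2.23408402e-01]), 'qvel': array([ 0.00149871, -0.00195988, -0.00281003, -0.00110146, -0.00053821,
        0.00010089]), 'joint_efforts': array([ 2.72220161e-03, -4.12896931e+01, -2.60138744e+01, -1.54573809e-04,
        3.01057946e-03, -8.39119622e-06]), 'position': array([ 0.12365646, -0.50998906,  0.23080185]), 'ee_rot': array([ 9.92939143e-01,  1.18623496e-01,  6.04138951e-05, -5.66297627e-04]), 'contact_force': array([ 0.00499893,  0.07404672, -0.19343574]), 'ft_torque': array([ 0.03851131, -0.00627415,  0.02673877]), 'gripper_force': 0.0, 'finger_gap': 1.0005176033996457}
```

View pics/top0b.png

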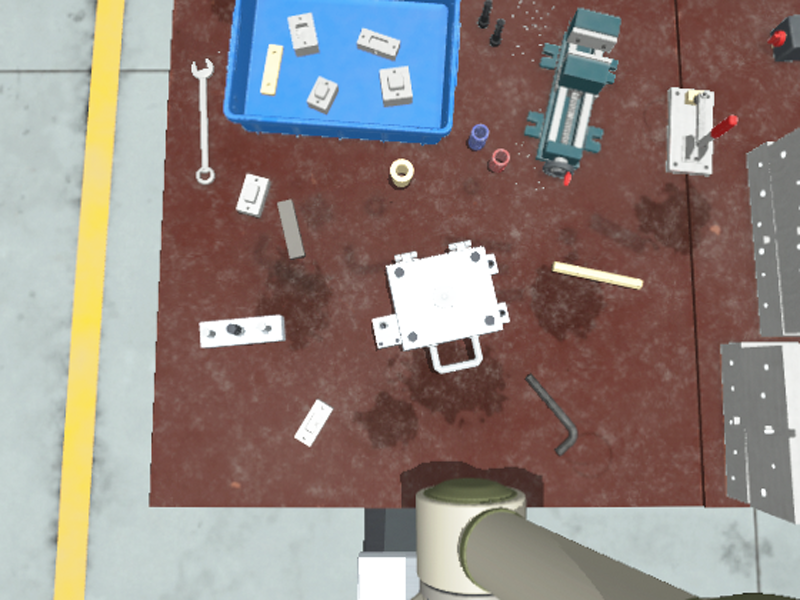

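View pics/scene0b.png

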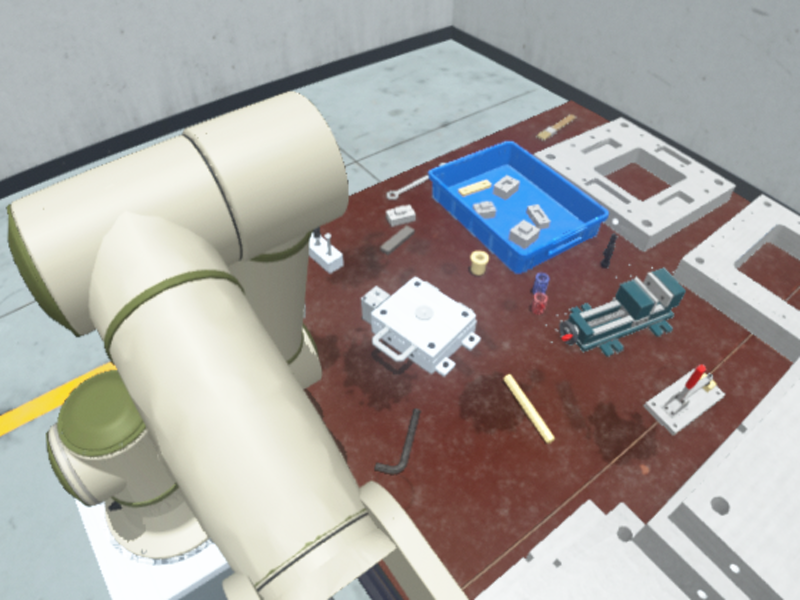

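The top view shows the mould at about (445,300) with its handle bar at (456,367). The housing is at (387,331), and the stand is at (242,331) with the dark grip in the middle hole at about (235,328). These are pixels in the 800x600 picture. I'll enlarge it.

```bash
python3 - <<'E'
from h import *
f=load('top0')['frame'][160:270,130:370,::-1]
f=cv2.convertScaleAbs(f,alpha=0.75)
cv2.imwrite('pics/c1.png',cv2.resize(f,None,fx=3.3333,fy=3.3333,interpolation=cv2.INTER_CUBIC))
E
```

```text
(no output)
```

View pics/c1.png

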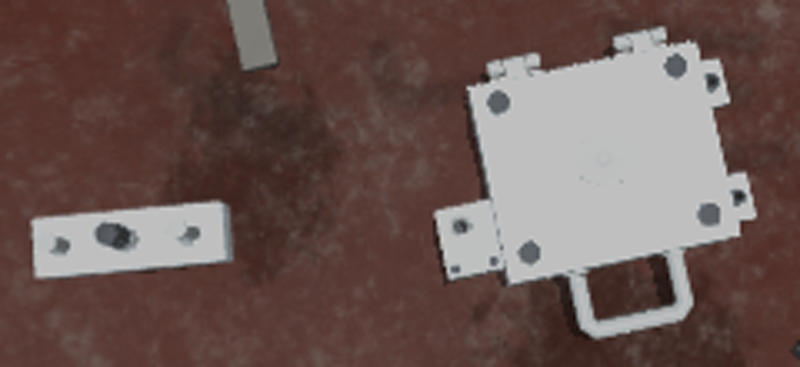

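```bash
python3 - <<'E'
from h import *
from scipy.optimize import least_squares
d=load('top0'); s=240/800
px=lambda a: np.array(a)*s+[130,160]-0.35
def fit(L,uv,x0):
    L=np.array(L,float)/1000
    def W(p): c,q=np.cos(p[2]),np.sin(p[2]); return np.c_[L[:,:2]@np.array([[c,q],[-q,c]])+p[:2],L[:,2]]
    r=least_squares(lambda p:(proj(d,W(p))-uv).ravel(),x0); return r.x,r.fun.reshape(-1,2)
# mould corners (hinge-left, hinge-right, handle-right, handle-left), bore, bar middle
L=[(70,80,60),(70,-80,60),(-70,-80,60),(-70,80,60),(-25.5,104,64),(-112,0,52)]
x,r=fit(L,px([(469,88),(696,44),(742,236),(510,284),(460,226),(642,322)]),[0.45,0.1,0.2]); print('mould',x,np.round(r,1).tolist())
L=[(20,65,34),(20,-65,34),(-20,-65,34),(-20,65,34)]
y,r=fit(L,px([(33,219),(222,203),(229,260),(36,277)]),[0.4,0.4,0]); print('stand',y,np.round(r,1).tolist())
print('grip top',unproj(d,px([(104,233)]),.0955),'grip base',unproj(d,px([(122,237)]),.0595))
c,q=np.cos(y[2]),np.sin(y[2])
for k in(-45,0,45): print(k,y[:2]+np.array([-q,c])*k/1000)
np.savez('pose.npz',mould=x,stand=y)
E
```

```text
mould [0.5622151  0.02186289 0.20809103] [[-0.3, -1.1], [0.4, -1.9], [0.3, 0.6], [0.1, 0.8], [0.5, 0.8], [-0.9, 0.6]]
stand [0.50923169 0.34724577 0.09336652] [[0.4, 0.1], [0.0, -0.1], [-0.9, 0.1], [0.5, 0.0]]
grip top [[0.50983432 0.34869783 0.0955    ]] grip base [[0.50950701 0.34625384 0.0595    ]]
-45 [0.51342708 0.30244177]
0 [0.50923169 0.34724577]
45 [0.5050363  0.39204978]
```

```bash
cat >> h.py <<'E'
from scipy.spatial.transform import Rotation as Rn
def tool(yaw, tilt=0., flip=False):
    """closing line along direction yaw, tool pointing down, tilted so that it points toward +yaw by tilt"""
    a=np.array([np.cos(yaw)*np.sin(tilt),np.sin(yaw)*np.sin(tilt),-np.cos(tilt)])
    y=np.array([np.cos(yaw)*np.cos(tilt),np.sin(yaw)*np.cos(tilt),np.sin(tilt)])
    if flip: y=-y
    return Rn.from_matrix(np.c_[np.cross(y,a),y,a]).as_quat(), a
def mw(pose,p):
    c,s=np.cos(pose[2]),np.sin(pose[2]); p=np.asarray(p,float)
    return np.array([pose[0]+c*p[0]-s*p[1],pose[1]+s*p[0]+c*p[1],p[2]])
def bar(pose,th):
    r=np.array([-.191,.0105]); c,s=np.cos(th),np.sin(th)
    return mw(pose,[.079+c*r[0]+s*r[1],0,.0385-s*r[0]+c*r[1]])
E
python3 - <<'E'
from h import *
m=[.5622,.0219,.208]
for fl in(0,1):
    for th in (0,.87):
        q,a=tool(m[2],np.radians(38),fl); j=kinematics.ik(bar(m,th)+a*.019,q); print('bar',fl,th,None if j is None else j.round(2))
        j=kinematics.ik(bar(m,th)-a*.08,q); print(' back',None if j is None else j.round(2))
    q,a=tool(.09,0,fl); j=kinematics.ik([.509,.347,.08],q); print('pin',None if j is None else j.round(2))
    q,a=tool(m[2],0,fl); j=kinematics.ik([.50,.05,.28],q); print('hover',None if j is None else j.round(2))
def hov(p,yaw,fn):
    qs=[tool(yaw,0,f)[0] for f in(0,1)]; js=[kinematics.ik(p,q) for q in qs]
    k=min((abs(j[5]),i) for i,j in enumerate(js) if j is not None)[1]
    env.reach(p,qs[k]); d=snap('wrist',fn); V=d['view']; print(fn,k,monitor.sense()['clock'],-V[:3,:3].T@V[:3,3],V[2,:3])
    cv2.imwrite(f'pics/{fn}b.png',cv2.resize(d['frame'][:,:,::-1],(800,600),interpolation=cv2.INTER_CUBIC))
hov([.48,.05,.28],.208,'w1')
hov([.49,.347,.26],.09,'w2')
E
```

```text
bar 0 0 [-0.48  0.36  2.34  1.81  0.42 -2.41]
 back [-0.65 -0.01  2.44  1.15  0.53 -1.83]
bar 0 0.87 [-0.35  0.14  2.03  0.75  0.5  -1.14]
 back [-0.45 -0.12  2.06  0.6   0.74 -1.01]
pin [ 0.41  0.66  1.38 -0.    1.1   0.32]
hover [-0.13  0.23  1.48 -0.    1.43 -0.34]
bar 1 0 [-0.48  0.36  2.34  1.81  0.42  0.74]
 back [-0.65 -0.01  2.44  1.15  0.53  1.31]
bar 1 0.87 [-0.35  0.14  2.03  0.75  0.5   2.  ]
 back [-0.45 -0.12  2.06  0.6   0.74  2.13]
pin [ 0.41  0.66  1.38 -0.    1.1  -2.82]
hover [-0.13  0.23  1.48 -0.    1.43  2.8 ]
w1 0 2.5167 [0.46513606 0.12090612 0.42175254] [ 0.05814851 -0.28270909 -0.95744155]
w2 0 3.7083 [0.48403815 0.41876775 0.40201987] [ 0.02504371 -0.2878319  -0.95735344]
```

View pics/w1b.png

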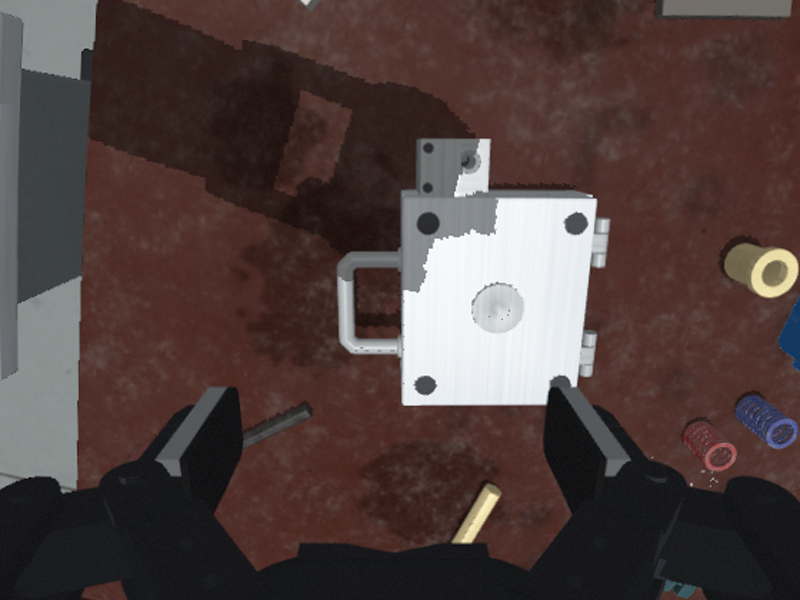

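View pics/w2b.png

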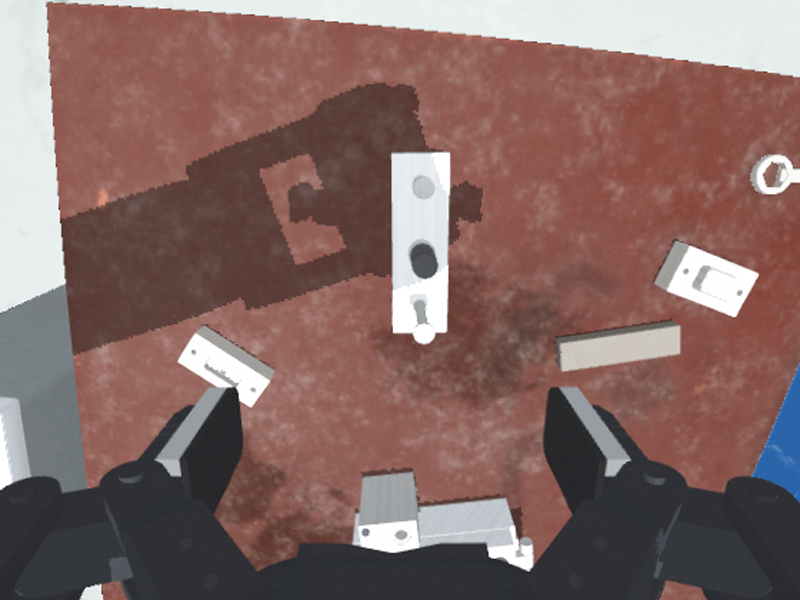

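w1 shows the mould's front corners at (402,197) and (402,405), the bore mouth at (469,160), and the bar axis at column 346 with its middle at row 302. w2 shows the pin's grip top at (425,264), between two ejector pins with disc heads at (423,187) and (424,333).

```bash
python3 - <<'E'
from h import *
from scipy.optimize import least_squares
def res(d,L,uv,p):
    L=np.array(L,float)/1000; W=np.array([mw(p,l) for l in L]); return (proj(d,W)-uv)
t=load('top0'); w1=load('w1'); w2=load('w2')
pt=lambda a: np.array(a)*.3+[130,160]-.35
pw=lambda a: np.array(a)*.7-.15
L=[(-70,-80,60),(-70,80,60),(-25.5,104,64),(-112,0,49)]
ut=pt([(742,236),(510,284),(460,226),(642,322)]); uw=pw([(402,405),(402,197),(469,160),(346,302)])
f=lambda p,ws:np.vstack([w*res(d,L,u,p) for d,u,w in((t,ut,ws[0]),(w1,uw,ws[1])) if w])
for ws in((1,0),(0,1),(1,1)):
    r=least_squares(lambda p:f(p,ws).ravel(),[.56,.02,.2]); print(ws,r.x.round(4),r.fun.reshape(-1,2).round(1).tolist())
    print('  bar',bar(r.x,0).round(4),'bore',mw(r.x,[-.0255,.104,.064]).round(4))
L2=[(20,65,34),(20,-65,34),(-20,-65,34),(-20,65,34)]
u2=pw([(450,153),(447,333),(393,333),(391,153)])
r=least_squares(lambda p:res(w2,L2,u2,p).ravel(),[.51,.347,.09]); print('stand w2',r.x.round(4),r.fun.reshape(-1,2).round(1).tolist())
print('grip top w2',unproj(w2,pw([(425,265)]),.0955),'heads',unproj(w2,pw([(423,187)]),.075),unproj(w2,pw([(424,333)]),.091))
E
```

```text
(1, 0) [0.5639 0.022  0.2113] [[0.3, -0.2], [0.1, 0.2], [0.5, 0.2], [-0.9, -0.1]]
  bar [ 0.4543 -0.0015  0.049 ] bore [0.5171 0.1183 0.064 ]
(0, 1) [0.5636 0.0236 0.2101] [[-0.0, 0.3], [0.1, -0.8], [0.0, 0.1], [-0.2, 0.6]]
  bar [4.541e-01 2.000e-04 4.900e-02] bore [0.517 0.12  0.064]
(1, 1) [0.5637 0.0233 0.2104] [[-0.3, -0.1], [-0.5, 0.2], [-0.1, 0.2], [-1.6, -0.1], [-0.0, 0.5], [0.1, -0.5], [-0.0, 0.4], [-0.2, 0.8]]
  bar [ 4.541e-01 -1.000e-04  4.900e-02] bore [0.517  0.1197 0.064 ]
stand w2 [0.51   0.348  0.0991] [[-0.1, 0.2], [-0.4, -0.7], [0.2, -0.3], [0.2, 0.6]]
grip top w2 [[0.50960979 0.34921555 0.0955    ]] heads [[0.50490803 0.39357386 0.075     ]] [[0.51404808 0.30405287 0.091     ]]
```

```bash
cat >> h.py <<'E'
M=np.array([.5637,.0233,.2104]); TILT=np.radians(38); QB,AB=tool(M[2],TILT,True)
def st(t=''):
    s=monitor.sense(); print(t,'t=%.1f'%s['clock'],s['position'].round(4),'F',s['contact_force'].round(1),'gap %.3f gf %.0f'%(s['finger_gap'],s['gripper_force']),s['joints'].round(2)); return s
E
python3 - <<'E'
from h import *
q,_=tool(M[2],0,False)
b=bar(M,0)
env.reach([.42,.05,.30],q); st('hov')
p=b-AB*.09; print(p,kinematics.ik(p,QB))
env.reach(p,QB); st('back')
snap('top','t1'); d=snap('scene','s1')
try:
    env.movel(b+AB*.019,velocity=.06,guard=10); st('in')
except env.MotionError as e: print('err',e)
a=load('t1')['frame'][150:400,150:420]; c=d['frame'][100:350,120:400]
cv2.imwrite('pics/v1.png',np.hstack([cv2.resize(a,(400,370)),cv2.resize(c,(400,370))])[:,:,::-1])
E
```

```text
hov t=4.9 [0.4203 0.0503 0.3   ] F [-0.6 -0.4 -0.2] gap 0.997 gf 0 [-0.16  0.04  1.65  0.    1.46 -0.37]
[ 0.39998227 -0.01166366  0.11992097] [-0.66205152 -0.04370976  2.44047826  1.09475193  0.55922158  1.36346523]
back t=6.4 [ 0.4005 -0.0116  0.1202] F [-0.2  0.4  0.1] gap 0.999 gf 0 [-0.66 -0.04  2.44  1.09  0.56  1.36]
in t=8.5 [0.4656 0.0023 0.0342] F [ 0.2  0.1 -0.6] gap 1.002 gf 0 [-0.48  0.36  2.34  1.81  0.41  0.74]
```

```bash
python3 - <<'E'
from h import *
env.close_gripper(40); s=st('closed'); p0=s['position']
snap('top','t2')
hit=env.movel(p0+[0,0,.010],velocity=.015,guard=12); print('hit',hit); s=st('pull'); print('dz',s['position'][2]-p0[2])
env.hold(.2); st('held')
E
```

```text
closed t=9.2 [0.4656 0.0024 0.0341] F [-2.6 -0.7  4.5] gap 0.123 gf 39 [-0.48  0.36  2.34  1.81  0.41  0.74]
hit True
pull t=9.6 [0.4658 0.0024 0.038 ] F [ 4.2  0.5 -4.1] gap 0.125 gf 39 [-0.48  0.35  2.33  1.77  0.41  0.78]
dz 0.003839334696047171
held t=9.8 [0.4657 0.0024 0.0375] F [ 4.9  0.1 -4.4] gap 0.124 gf 39 [-0.48  0.35  2.33  1.77  0.41  0.78]
```

Not conclusive: the change came mostly from unloading the grip plus the half's own weight. I'll pull a little further.

```bash
python3 - <<'E'
from h import *
p0=monitor.sense()['position']
for i in range(4):
    hit=env.movel(p0+[0,0,.002*(i+1)],velocity=.015,guard=12); s=st('pull %s'%hit)
    if hit or s['contact_force'][2]<-15: break
E
```

```text
pull True t=10.0 [0.4658 0.0024 0.039 ] F [  7.4   2.7 -11.2] gap 0.120 gf 40 [-0.48  0.35  2.33  1.76  0.41  0.8 ]
```

It rose 4 to 5 mm and then hit a hard stop, with the force climbing well past the 4 N weight, so the catch holds. I'll lower it, let go and fetch the pin.

```bash
python3 - <<'E'
from h import *
b=bar(M,0); s=monitor.sense()
env.movel([.4656,.0024,.0342],velocity=.04); st('low')
env.release(); st('open')
env.movel(b-AB*.09,velocity=.15); st('back')
qp,_=tool(.0962,0,False)
env.reach([.42,.05,.30],tool(M[2],0,False)[0])
pin=np.array([.5096,.348,.0])
env.reach(pin+[0,0,.18],qp); st('above')
d=snap('wrist','w3')
env.movel(pin+[0,0,.0795-.019+.003],velocity=.12,guard=8); st('down')
env.close_gripper(40); st('gripped')
cv2.imwrite('pics/w3b.png',d['frame'][:,:,::-1])
E
```

```text
low t=10.3 [0.4656 0.0024 0.0341] F [ 0.5  0.3 -0.5] gap 0.122 gf 41 [-0.48  0.36  2.33  1.8   0.41  0.75]
open t=11.0 [0.4656 0.0024 0.0342] F [-0.5  0.3 -0.4] gap 0.997 gf 0 [-0.48  0.36  2.33  1.8   0.41  0.75]
back t=11.9 [ 0.4001 -0.0116  0.1197] F [-0.4  0.3 -0.5] gap 1.001 gf 0 [-0.66 -0.04  2.44  1.09  0.56  1.37]
above t=14.7 [0.5101 0.347  0.1808] F [-0.8 -0.3 -0.2] gap 1.001 gf 0 [ 0.41  0.55  1.27 -0.    1.31  0.31]
down t=15.9 [0.51   0.3482 0.0643] F [-0.   0.5  0.2] gap 1.000 gf 0 [0.41 0.68 1.39 0.   1.07 0.31]
gripped t=16.5 [0.5096 0.348  0.0636] F [-0.7 -0.4  0.5] gap 0.173 gf 39 [0.41 0.68 1.39 0.   1.07 0.31]
```

```bash
python3 - <<'E'
from h import *
s=monitor.sense(); p=s['position']
env.movel(p+[0,0,.12],velocity=.15); st('lift')
bo=mw(M,[-.0255,.104,.064]); q,_=tool(.0962,0,False)
off=.0576
env.reach(np.array([bo[0],bo[1],.100+off]),q); 
env.movel([bo[0],bo[1],.075+off],velocity=.08); st('above bore')
d=snap('wrist','w4'); e=snap('top','t4')
a=d['frame'][60:330,150:450]; c=e['frame'][150:270,200:340]
cv2.imwrite('pics/v4.png',np.hstack([cv2.resize(a,(400,360),interpolation=cv2.INTER_CUBIC),cv2.resize(c,(400,360),interpolation=cv2.INTER_CUBIC)])[:,:,::-1])
print(proj(d,np.array([[bo[0],bo[1],.064],[bo[0],bo[1],.075]])))
E
```

```text
lift t=17.5 [0.5092 0.3478 0.1825] F [ 0.1 -0.3 -0.7] gap 0.173 gf 39 [0.41 0.55 1.27 0.   1.32 0.31]
above bore t=18.9 [0.5171 0.1201 0.1326] F [-0.1  0.1 -0.2] gap 0.173 gf 39 [ 0.01  0.42  1.61  0.    1.1  -0.09]
[[274.8761457  224.51073998]
 [274.865377   230.75601901]]
```

View pics/v4.png

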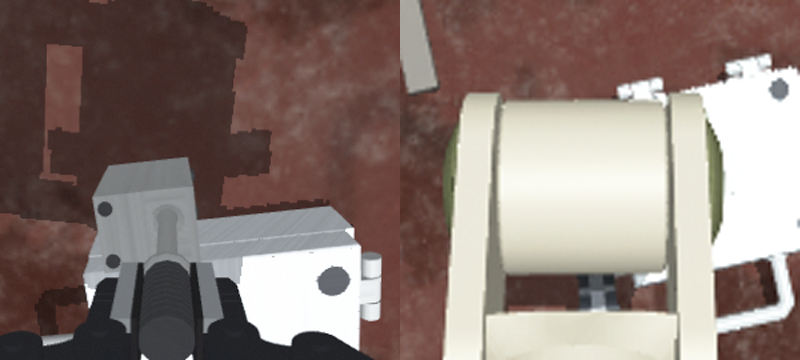

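The wrist crop shows the pin tip over the countersink at about (168,220), where the projection predicted it. Inserting under force guard.

```bash
python3 - <<'E'
from h import *
bo=mw(M,[-.0255,.104,.064]); off=.0576
def dn(depth,g,v=.04):
    p=monitor.sense()['position'].copy(); h=env.movel([bo[0],bo[1],.064-depth+off],velocity=v,guard=g); s=st('to %.3f hit %s'%(depth,h)); print('   depth',.064+off-s['position'][2]); return h
if not dn(.012,6,.03) and not dn(.039,8): 
    for k in range(42,51): 
        if dn(k/1000,12,.02): break
E
```

```text
to 0.012 hit False t=19.9 [0.5172 0.1197 0.1098] F [-0.4 -0.2 -1.2] gap 0.177 gf 39 [ 0.01  0.45  1.64  0.    1.05 -0.09]
   depth 0.011835727197179013
to 0.039 hit False t=20.7 [0.5171 0.1197 0.0827] F [ 0.1 -1.3  0. ] gap 0.172 gf 39 [ 0.01  0.49  1.66  0.    0.99 -0.09]
   depth 0.0388589153478921
to 0.042 hit False t=21.0 [0.517  0.1197 0.0795] F [ 0.1 -0.4 -1.3] gap 0.172 gf 39 [ 0.01  0.49  1.66  0.    0.98 -0.09]
   depth 0.04207875423016334
to 0.043 hit False t=21.2 [0.5172 0.1197 0.0788] F [-0.5 -0.1  1.6] gap 0.172 gf 39 [ 0.01  0.5   1.66  0.    0.98 -0.09]
   depth 0.04278106058830988
to 0.044 hit False t=21.5 [0.5172 0.1197 0.0778] F [-0.3  0.2  4.4] gap 0.173 gf 40 [ 0.01  0.5   1.66  0.    0.98 -0.09]
   depth 0.04381631504441125
to 0.045 hit False t=21.7 [0.5172 0.1197 0.0768] F [-0.6  0.9  5.6] gap 0.176 gf 40 [ 0.01  0.5   1.66  0.    0.98 -0.09]
   depth 0.04481812213822496
to 0.046 hit False t=22.0 [0.5173 0.1197 0.0758] F [-0.2  0.9  5.5] gap 0.171 gf 40 [ 0.01  0.5   1.67  0.    0.97 -0.09]
   depth 0.04581847713706966
to 0.047 hit False t=22.2 [0.5172 0.1197 0.0748] F [-0.2  0.1  5. ] gap 0.175 gf 40 [ 0.01  0.5   1.67  0.    0.97 -0.09]
   depth 0.046826561522729196
to 0.048 hit False t=22.5 [0.5172 0.1197 0.0737] F [0.7 1.  5.1] gap 0.172 gf 40 [ 0.01  0.5   1.67  0.    0.97 -0.09]
   depth 0.04787744641979255
to 0.049 hit False t=22.7 [0.5172 0.1197 0.0727] F [ 0.3 -0.1  4.1] gap 0.172 gf 40 [ 0.01  0.51  1.67  0.    0.97 -0.09]
   depth 0.048925100826863646
to 0.050 hit False t=23.0 [0.5173 0.1197 0.0722] F [-0.8  1.2  9. ] gap 0.173 gf 40 [ 0.01  0.51  1.67  0.    0.97 -0.09]
   depth 0.04943749646440558
```

Contact came at 43 mm, followed by about 5 N of steady resistance and then a rise to 9 N at 49.4 mm, which fits the collar seating. I'll press a little more to confirm, then release, retreat and look.

```bash
python3 - <<'E'
from h import *
s=monitor.sense(); p=s['position']
env.movel(np.r_[.5172,.1197,.064-.0515+.0576],velocity=.02,guard=12); s=st('press')
print('depth',.064+.0576-s['position'][2])
env.movel([.5172,.1197,.0722],velocity=.02); st('relax')
env.release(); st('open')
env.movel([.5172,.1197,.20],velocity=.15); st('up')
env.reach([.42,.05,.30],tool(M[2],0,False)[0])
d=snap('wrist','w5'); f=d['frame'][60:260,220:420]
cv2.imwrite('pics/v5.png',cv2.resize(f,(600,600),interpolation=cv2.INTER_CUBIC)[:,:,::-1])
bo=mw(M,[-.0255,.104,0]); g=proj(d,np.array([[bo[0],bo[1],z] for z in(.064,.068,.104)])); print(((g-[220,60])*3).round())
E
```

```text
press t=23.2 [0.5174 0.1197 0.072 ] F [-7.5 -0.2 24.2] gap 0.174 gf 42 [ 0.01  0.51  1.67 -0.    0.97 -0.09]
depth 0.04959941448476231
relax t=23.5 [0.5171 0.1196 0.0721] F [-1.2  0.3  6.7] gap 0.170 gf 40 [ 0.01  0.51  1.67 -0.    0.97 -0.09]
open t=24.2 [0.5172 0.1197 0.0722] F [-0.3 -0.2  0.5] gap 1.002 gf 0 [ 0.01  0.51  1.67 -0.    0.97 -0.09]
up t=25.2 [0.5168 0.1197 0.1991] F [0.2 0.9 0.3] gap 0.999 gf 0 [ 0.01  0.35  1.53  0.    1.26 -0.09]
[[488. 197.]
 [491. 198.]
 [525. 206.]]
```

View pics/v5.png

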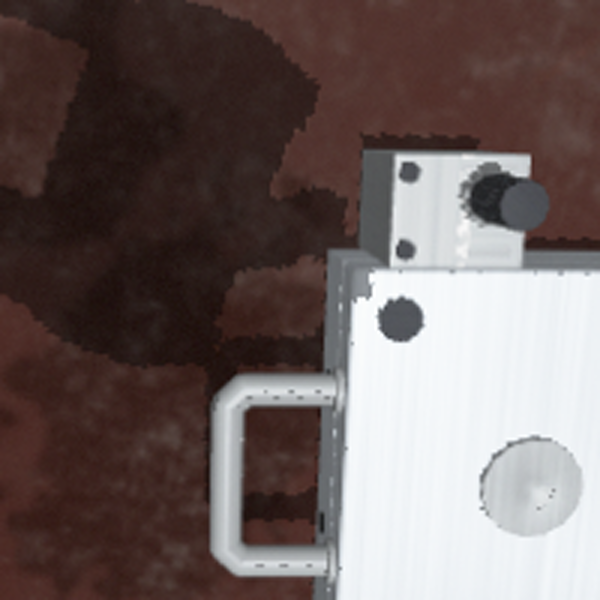

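The pin stands upright and seated: its grip top is at (524,203) against a predicted (525,206). Now I'll take the bar again and raise it.

```bash
python3 - <<'E'
from h import *
b=bar(M,0)
env.reach(b-AB*.09,QB)
print(env.movel(b+AB*.019,velocity=.08,guard=10)); env.close_gripper(50); p0=st('grip')['position']
for th in (.02,.05,.09,.14,.2):
    h=env.movel(bar(M,th)+AB*.019,velocity=.04,guard=15); s=st('%.2f %s'%(th,h))
    if h: break
E
```

```text
False
grip t=29.6 [0.4656 0.0023 0.0342] F [-4.2 -0.2  5.2] gap 0.122 gf 49 [-0.48  0.36  2.34  1.81  0.41  0.74]
0.02 False t=29.9 [0.4657 0.0024 0.0377] F [ 2.   0.5 -4.1] gap 0.121 gf 49 [-0.48  0.35  2.33  1.78  0.41  0.77]
0.05 False t=30.2 [0.4662 0.0025 0.0433] F [ 1.7 -0.4 -4.8] gap 0.120 gf 49 [-0.48  0.34  2.33  1.73  0.41  0.83]
0.09 False t=30.5 [0.4669 0.0026 0.0508] F [-3.4 -3.2 -4.2] gap 0.124 gf 49 [-0.47  0.31  2.33  1.67  0.4   0.9 ]
0.14 False t=30.9 [0.4684 0.003  0.0601] F [-3.7 -3.7 -3.6] gap 0.120 gf 49 [-0.47  0.28  2.32  1.58  0.4   0.99]
0.20 False t=31.3 [0.4706 0.0034 0.0711] F [-8.  -6.4 -3.6] gap 0.123 gf 49 [-0.47  0.25  2.3   1.48  0.4   1.1 ]
```

The half rises freely now. I'll carry on along the arc, easing off any side force.

```bash
python3 - <<'E'
from h import *
off=np.zeros(3)
for th in np.linspace(.28,.8727+.008,8):
    F=monitor.sense()['contact_force']; off+=np.clip(.00006*F*[1,1,0],-.0006,.0006)
    h=env.movel(bar(M,th)+AB*.019+off,velocity=.05,guard=25); s=st('%.2f %s'%(th,h)); print('  off',(off*1e3).round(2))
    if h: break
snap('top','t6'); d=snap('scene','s6')
g=proj(d,bar(M,.87))[0]; print(g)
cv2.imwrite('pics/v6.png',cv2.resize(d['frame'],(800,600))[:,:,::-1])
E
```

```text
0.28 False t=31.8 [0.4743 0.0043 0.0858] F [-9.8 -5.8 -0.7] gap 0.117 gf 49 [-0.46  0.22  2.29  1.36  0.4   1.24]
  off [-0.48 -0.38  0.  ]
0.37 False t=32.3 [0.4797 0.0054 0.1011] F [-8.4 -3.8 -1.5] gap 0.119 gf 49 [-0.45  0.19  2.26  1.23  0.41  1.39]
  off [-1.07 -0.73  0.  ]
0.45 False t=32.7 [0.4862 0.0068 0.1158] F [-14.7  -5.5   2.9] gap 0.123 gf 49 [-0.43  0.16  2.23  1.12  0.42  1.52]
  off [-1.57 -0.95  0.  ]
0.54 False t=33.2 [0.4945 0.0085 0.13  ] F [-5.8 -0.1  1. ] gap 0.120 gf 51 [-0.42  0.14  2.2   1.02  0.44  1.64]
  off [-2.17 -1.28  0.  ]
0.62 False t=33.7 [0.5035 0.0105 0.1433] F [-13.6  -3.    5.5] gap 0.119 gf 52 [-0.4   0.13  2.16  0.94  0.46  1.75]
  off [-2.52 -1.29  0.  ]
0.71 True t=34.0 [0.5135 0.0126 0.1548] F [-4.2 -3.  -1.7] gap 0.115 gf 52 [-0.39  0.13  2.12  0.86  0.47  1.84]
  off [-3.12 -1.47  0.  ]
[289.02283065 194.44672568]
```

```bash
python3 - <<'E'
from h import *
s=monitor.sense(); p=s['position']-AB*.019
h=mw(M,[.079,0,.0385]); u=np.array([np.cos(M[2]),np.sin(M[2]),0]); dx=(p-h)@u; dz=p[2]-h[2]
print('radius',np.hypot(dx,dz),'ang',np.degrees(np.arctan2(dz,-dx)-np.arctan2(.0105,.191)),s['ee_rot']-QB)
a=load('s6')['frame'][120:300,180:420]
cv2.imwrite('pics/v7.png',cv2.resize(a,(800,600),interpolation=cv2.INTER_CUBIC)[:,:,::-1])
E
```

```text
radius 0.19338562302817427 ang 39.38648502796426 [ 0.00050977 -0.0002726  -0.00210498  0.00042783]
```

View pics/v7.png

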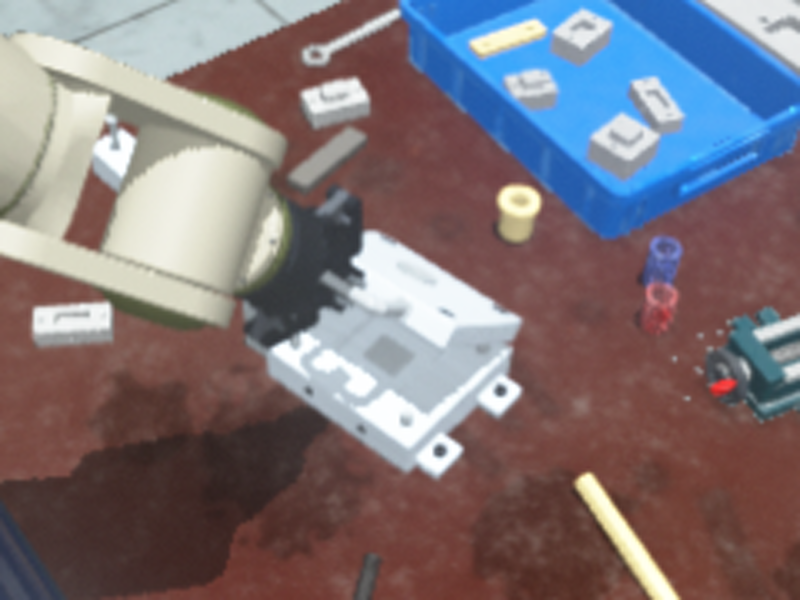

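The upper half is clearly open, at about 39 degrees by kinematics, and the tool is clear of it. The guard tripped on a stick-slip of the bar between the pads, so I'll continue in small steps with more relief.

```bash
python3 - <<'E'
from h import *
off=monitor.sense()['position']-AB*.019-bar(M,np.radians(39.4))
for a in (41.5,43.5,45.5,47.5,49,50.5):
    F=monitor.sense()['contact_force']; off+=np.clip(.00008*F*[1,1,0],-.0008,.0008)
    h=env.movel(bar(M,np.radians(a))+AB*.019+off,velocity=.02,guard=25); s=st('%.1f %s'%(a,h)); print('  off',(off*1e3).round(2))
    if h: break
env.hold(.3); st('held')
d=snap('top','t8'); snap('scene','s8'); snap('wrist','w8')
x=load('s8')['frame'][120:300,180:420]; y=load('w8')['frame'][60:360,100:500]
cv2.imwrite('pics/v8.png',np.hstack([cv2.resize(x,(400,300),interpolation=cv2.INTER_CUBIC),cv2.resize(y,(400,300))])[:,:,::-1])
E
```

```text
41.5 False t=34.6 [0.5174 0.0134 0.1591] F [-1.1 -3.2 -5.2] gap 0.120 gf 51 [-0.38  0.13  2.1   0.84  0.48  1.88]
  off [-1.77 -0.44  1.38]
43.5 False t=35.1 [0.522  0.0144 0.1641] F [-5.8 -0.3 -0.8] gap 0.114 gf 52 [-0.37  0.13  2.09  0.81  0.49  1.91]
  off [-1.86 -0.7   1.38]
45.5 False t=35.6 [0.5265 0.0154 0.1688] F [-5.7  0.5  1.6] gap 0.121 gf 51 [-0.36  0.13  2.07  0.79  0.49  1.94]
  off [-2.32 -0.73  1.38]
47.5 False t=36.0 [0.5309 0.0163 0.1727] F [-2.6  0.7 -2.7] gap 0.118 gf 51 [-0.36  0.13  2.05  0.76  0.5   1.98]
  off [-2.78 -0.69  1.38]
49.0 False t=36.4 [0.5349 0.0171 0.1763] F [-4.9  0.3 -0.3] gap 0.117 gf 51 [-0.35  0.14  2.04  0.75  0.5   2.  ]
  off [-2.99 -0.63  1.38]
50.5 False t=36.8 [0.5382 0.0178 0.179 ] F [-3.  -1.4 -2.6] gap 0.118 gf 50 [-0.35  0.14  2.03  0.73  0.51  2.02]
  off [-3.38 -0.61  1.38]
held t=37.1 [0.5381 0.0178 0.1789] F [-2.2 -1.5 -2.1] gap 0.121 gf 50 [-0.35  0.14  2.03  0.73  0.51  2.02]
```

View pics/v8.png

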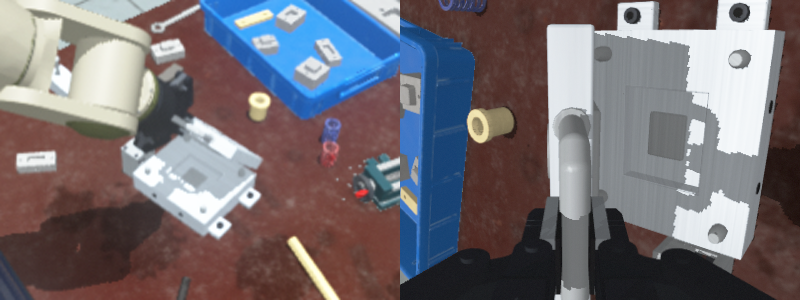

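```bash
python3 - <<'E'
from h import *
s=monitor.sense(); p=s['position']-AB*.019
h=mw(M,[.079,0,.0385]); u=np.array([np.cos(M[2]),np.sin(M[2]),0]); dx=(p-h)@u; dz=p[2]-h[2]
print('radius',np.hypot(dx,dz),'ang',np.degrees(np.arctan2(dz,-dx)-np.arctan2(.0105,.191)))
x=load('t8')['frame'][120:300,130:370]; y=load('w8')['frame']
cv2.imwrite('pics/v9.png',np.hstack([cv2.resize(x,(400,300),interpolation=cv2.INTER_CUBIC),cv2.resize(y,(400,300))])[:,:,::-1])
bo=mw(M,[-.0255,.104,0]); P=np.array([[bo[0],bo[1],z] for z in(.064,.104)])
print((proj(load('t8'),P)-[130,120])/.6, proj(load('w8'),P)/1.4+[400,0])
E
```

```text
radius 0.19442597329327668 ang 49.911731613300674
[[229.21065911 179.41725477]
 [228.74699026 177.24193545]] [[661.40608284 245.51991069]
 [643.53580638 266.84429514]]
```

View pics/v9.png

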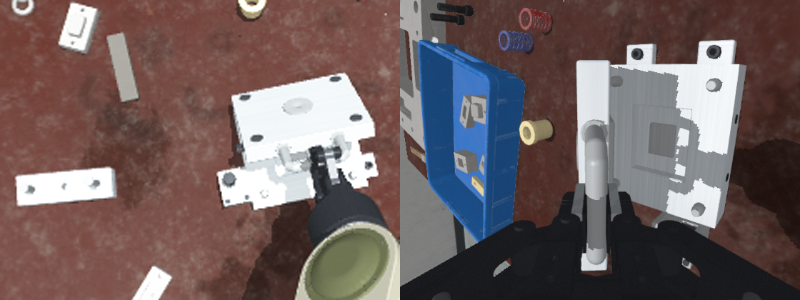

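The top view shows the pin still standing in the housing at (229,179), the two ejector pins in the stand, and the upper half held at about 50 degrees.

```bash
python3 -c "
from h import *
print(job.hand_in())"
```

```text
the job is handed in; nothing more can be done
None
```

The catch was holding, so I pushed the release pin in to its collar and left it standing, then raised the upper half to about 50° and handed in, still holding it by the bar; the other pins and loose things were not touched.

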